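# Chain a cam carrier under the long drop link

## Task

Pick up the cam carrier that stands on the round disc (not the square or the bar-shaped one) and hang its hook in the lower loop of the longer of the two drop links on the bench rack. Leave it hanging there freely, one below the other, and let go.

Things in the scene. Friction and masses are not known exactly. Their poses are not given: they have to be found in the camera images.
- disc_carrier_grip (a point): Centre of the black grip (x 22, y 16, z 60 mm; pinch the faces along +-y) on the post of the loose disc carrier, 0.25 kg, which stands on a flat round disc 84 mm wide, 14 mm thick, centred 100 mm along x from here. 85 mm above the carrier's underside. z up, x level from grip to hook. Two like carriers stand near it, one on a square plate, one on a narrow bar.
- disc_carrier_saddle (a point): Saddle of that carrier's hook: centre of its 8 mm round steel arm at its highest point, 80 mm along x and 26 mm up from the grip's centre; same axes. From there the arm slopes gently down to the grip, and ahead turns down into a tip that reaches 27 mm ahead of and 28 mm below this point. The centre of mass is below the saddle: hung here it stays upright.
- long_link_loop (a point): Lowest point (bar centre) of the closed upright wire loop, 8 mm steel bar, under the long link. x: level through the loop, away from the robot; y: along the rail; z: up the link. Opening 66 mm wide, from 4 to 84 mm above this point at mid-width, about 55 mm high at the sides; the bottom bar is a shallow V rising 15 mm to the sides. A hung carrier's saddle is 8 mm above this point.
- long_link_pin (a point): Pivot pin at the top of the long link (flat steel strap, 18 mm wide, with the loop below), 170 mm above the loop point, 390 mm above the bench. The link swings freely fore and aft on it; the rack's blue rail is 45 mm behind it. The other link is 70 mm shorter with a like loop. The space in front of the loops, towards the robot, is free higher than 130 mm above the bench.
Mind the look-alikes: they are no part of the job. Leave any brown look-alike of the part that bears disc_carrier_grip alone.

How it is judged:
At the end, for the whole second after the job is handed in: The disc carrier hangs by its hook from the long link's lower loop: saddle on the loop's bottom bar (within 18 mm fore and aft, 30 mm sideways, 2 to 30 mm above the bar's lowest point), carrier within 17 and link within 11 degrees of vertical, and it stays so (x of disc_carrier_saddle in the frame of long_link_loop between -0.018 and 0.018 m and y of disc_carrier_saddle in the frame of long_link_loop between -0.03 and 0.03 m and z of disc_carrier_saddle in the frame of long_link_loop between 0.002 and 0.03 m and angle between disc_carrier_saddle's own z axis and vertical below 0.3 rad and angle between long_link_loop's own z axis and vertical below 0.2 rad); the robot touches nothing.
It also fails if it takes over 48 s, if anything falls off the work surface, if the arm or the gripper's body presses on something with over 40 N, if the wrist force passes 120 N, or if a joint passes its speed limit or range.

## Robot

A 7-joint arm with a two-finger parallel gripper is mounted at the origin on the work surface. World frame = base frame: x ahead of the robot, y to its left, z up, the work surface at z = 0. Lengths are in m, angles in rad, forces in N, time in s.
With the tool pointing down it reaches from about 0.425 to 0.875 m from the base axis. Payload 4.7 kg.
Tool frame: the origin (TCP) lies on the centre line of the jaws, within the pads' length; the fingertips stand 19 mm ahead of it and the grasp point (between the pads) is the TCP (ctrl.nose_length is the distance from the TCP to the fingertips, in m); z points along the fingers, x is the direction in which the jaws open and shut, and the axes are right-handed (so a half turn about z gives the same grasp; the last joint's range is limited). The gripper opens to 87 mm and grips with 3 to 60 N. Pads are 19 mm wide; open, the fingers measure 117 mm over their backs; the gripper's body (75 mm by 190 mm) begins 51 mm behind the grasp point.
Start: joints at [1.294, 0.321, -0.07, 1.45, 0.023, 1.371, -0.057], TCP at [0.186, -0.623, 0.242] pointing down, gripper open.
Joint ranges: [-2.86, 2.86], [-0.3, 2.09], [-1.38, 1.24], [0.06, 2.45], [-1.56, 4.7], [0.09, 2.05], [-2.69, 2.69]. Speed limits (rad/s): [2.57, 2.57, 3.14, 3.14, 3.14, 3.14, 3.14].

## Interface

Orientations are given as a rotation vector (axis times angle).
In Python, from bench import ctrl gives the robot as it stands. The module is installed in compiled form; this text tells all that it offers.
- The arm moves only by the shell command python3 -m crank 'ROWS' [OPENING] [FORCE]. ROWS is a JSON object of lists of equal length, an entry for each row: "dp": the shift along the tool's x, y, z in cm, a list of three; "delta_rot": the turn, a rotation vector about the tool's x, y, z in rad, a list of three. In form: {"dp": [[x, y, z], ...], "delta_rot": [[rx, ry, rz], ...]}. A call has exactly 8 rows; each row shifts and turns the commanded pose from where the row before left it, along the tool's axes as they then stand; what a row does not reach is not made up. A row lasts 1/10 s, in which the tool goes at most 50 mm and 8.59 degrees, less where a joint would pass 70% of its speed; a pose out of reach is approached as far as the arm can. A call with a gripper value outside its range is refused whole. OPENING is the finger opening in cm, from 0 to 8.7, set as the call begins (- or left out, the last holds). The fingers move at their own pace and stop on an object; FORCE is the grip in N (left out, the last holds). Time passes only in rows, so rows that do not move let the fingers close, or fill a call up. It gives the time, the measured TCP pose, the force and the opening at its end, in the units of the state.
- ctrl.get_state(): the state, without advancing time (a new reading comes with each control period).
- ctrl.get_image(name): name is "scene" or "top" or "wrist"; returns the picture (400x640x3 uint8, blue, green, red); there is no depth.
- ctrl.camera_info(name): a dict with "camera_matrix" (3x3 intrinsics, pixels), "xyz" and "orientation" of the camera in the world. Camera axes: x right, y down, z forward; pixel columns grow to the right and rows downward; lengths in m; the calibration is good to about 2 mm. A picture is of the moment at which its call begins: read the wrist's pose just before it. camera_info takes no time and is no camera call; for the wrist camera it gives the pose at the moment of the call.
- ctrl.close_job(): hands the job in, once; it reports no verdict.
The state is a dict: "time": time; "joint_positions": joint angles; "qd": joint speeds; "joint_torque": joint torques, N m; "position": TCP position; "tool_rot": TCP orientation; "ft_force": force on the tool from outside, world axes, zero at the start; "torque": the same for the moment, N m; "grip_width": opening from 0.0 (shut) to 1.0 (fully open).
Only numpy, scipy, OpenCV 4.12 (cv2) and the standard library are available. Lean on these libraries where they do the work, as an engineer would, in place of code of your own. Each camera call takes 0.05 s, during which the arm holds its last target.

## Working session

There is one attempt and no reset: what is moved stays moved. The work goes in short steps, Python scripts to look and compute and a shell command to move; the robot and the scene stay as the last step left them, time stands still between calls to the robot, and variables do not carry over. Pictures are saved under pics/ and viewed, and the job is handed in when it is done.

```bash
mkdir -p pics; cat > h.py <<'E'
import numpy as np, cv2
from scipy.spatial.transform import Rotation as R
from bench import ctrl
def cam(n):
    i=ctrl.camera_info(n); K=np.array(i["camera_matrix"]); o=np.array(i["orientation"],float)
    M=o if o.shape==(3,3) else (R.from_rotvec(o).as_matrix() if o.size==3 else R.from_quat(o).as_matrix())
    return K,M,np.array(i["xyz"],float)
def ray(c,uv):
    K,M,p=c; d=M@np.linalg.solve(K,np.array([uv[0],uv[1],1.])); return p,d/np.linalg.norm(d)
def onz(c,uv,z):
    p,d=ray(c,uv); return p+d*(z-p[2])/d[2]
def tri(c1,u1,c2,u2):
    p,d=ray(c1,u1);q,e=ray(c2,u2)
    s=np.linalg.lstsq(np.c_[d,-e],q-p,rcond=None)[0]
    a=p+s[0]*d;b=q+s[1]*e
    return (a+b)/2,np.linalg.norm(a-b)
def proj(c,X):
    K,M,p=c; x=K@(M.T@(np.array(X)-p)); return x[:2]/x[2]
E
python3 - <<'E'
from h import *
for n in ("scene","top","wrist"):
    print(n,ctrl.camera_info(n)); cv2.imwrite(f"pics/{n}0.png",ctrl.get_image(n))
print(ctrl.get_state())
E
```

```text
scene {'camera_matrix': array([[452.86268234,   0.        , 316.64763752],
       [  0.        , 452.86268234, 198.4254014 ],
       [  0.        ,   0.        ,   1.        ]]), 'xyz': array([1.19762756, 0.50356925, 0.8953015 ]), 'orientation': array([-1.20362166, -2.16453057,  1.11296006])}
top {'camera_matrix': array([[486.5263332 ,   0.        , 318.62262577],
       [  0.        , 486.5263332 , 202.80165935],
       [  0.        ,   0.        ,   1.        ]]), 'xyz': array([0.26657645, 0.00756348, 1.38636071]), 'orientation': array([-2.12035569,  2.14731434, -0.20472536])}
wrist {'camera_matrix': array([[305.92799155,   0.        , 316.2122656 ],
       [  0.        , 305.92799155, 197.97013516],
       [  0.        ,   0.        ,   1.        ]]), 'xyz': array([ 0.26345184, -0.59947508,  0.3835621 ]), 'orientation': array([ 2.31903744, -1.72451813, -0.2623068 ])}
{'time': 0.15, 'joint_positions': array([ 1.29409351,  0.3216502 , -0.07010439,  1.45139484,  0.02262776,
        1.37080624, -0.05691111]), 'qd': array([-8.39458641e-04, -2.56826193e-03, -3.47954011e-05, -2.50476610e-03,
        1.62553674e-03, -1.49849067e-03, -7.88092233e-04]), 'joint_torque': array([-8.96677420e-05, -4.91797829e+01, -4.04769285e-01, -3.12873065e+01,
       -6.40644506e-02,  4.05645871e-02,  1.22443384e-04]), 'position': array([ 0.18621568, -0.62234451,  0.24071452]), 'tool_rot': array([-2.51926507e+00,  1.87561724e+00,  1.95007741e-03]), 'ft_force': array([-0.18480016, -0.76305437, -0.3736186 ]), 'torque': array([-0.00374099, -0.00715735, -0.01282197]), 'grip_width': 0.9967658581648818}
```

View pics/scene0.png

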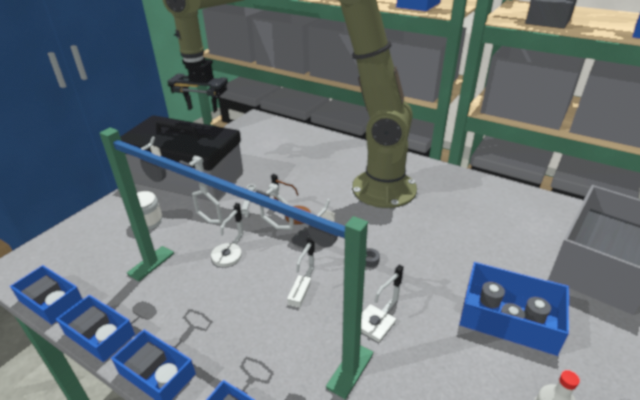

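View pics/top0.png

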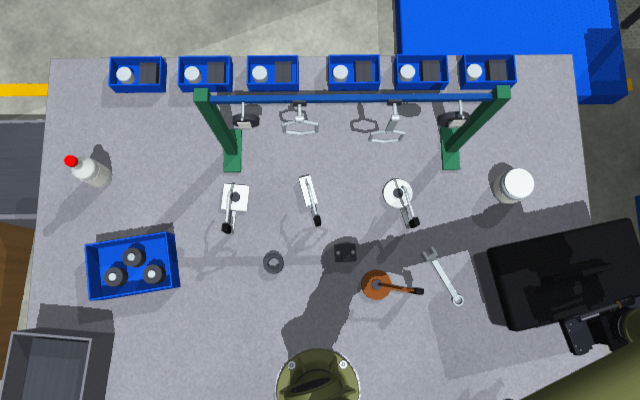

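View pics/wrist0.png

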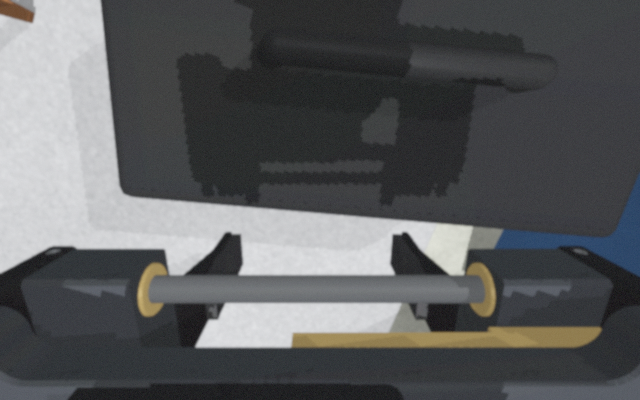

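```bash
python3 - <<'E'
from h import *
s=cv2.imread("pics/scene0.png");t=cv2.imread("pics/top0.png")
cv2.imwrite("pics/c1.png",cv2.resize(s[130:290,130:350],None,fx=3.6,fy=3.6,interpolation=cv2.INTER_CUBIC))
cv2.imwrite("pics/c2.png",cv2.resize(t[80:240,270:430],None,fx=3.7,fy=3.7,interpolation=cv2.INTER_CUBIC))
E
```

```text
(no output)
```

View pics/c1.png

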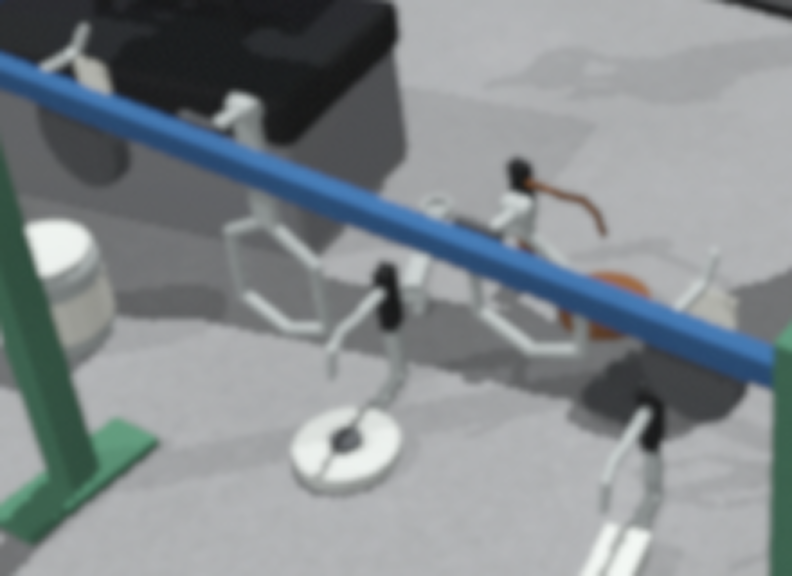

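View pics/c2.png

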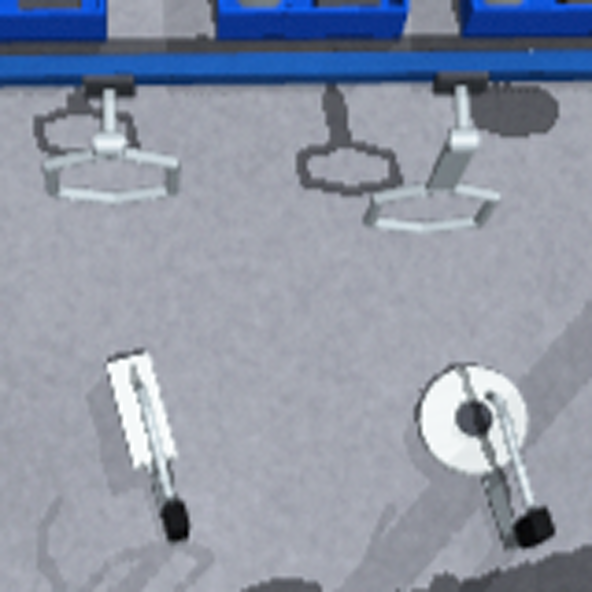

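```bash
python3 - <<'E'
from h import *
S=cam("scene");T=cam("top")
s=lambda x,y:(130+x/3.6-.36,130+y/3.6-.36); t=lambda x,y:(270+x/3.7-.36,80+y/3.7-.36)
for n,a,b in [("pin",s(237,108),t(465,137)),("loop",s(288,326),t(425,229)),("loopL",s(322,329),t(370,222)),("loopR",s(246,297),t(484,225)),("shortpin",s(510,208),t(108,143)),("shortloop",s(530,348),t(112,199)),
 ("grip",s(389,297),t(533,526)),("hooktip",s(332,375),t(490,397)),("bend",s(342,330),t(505,420)),("tophook",s(375,295),t(527,510))]:
    X,e=tri(S,a,T,b); print(n,X.round(4),round(e,4))
print("disc",onz(T,t(472,419),.014),onz(S,s(347,447),.014))
E
```

```text
pin [ 0.6328 -0.1745  0.3905] 0.0005
loop [ 0.6293 -0.1745  0.2205] 0.0026
loopL [ 0.6314 -0.1373  0.2345] 0.0011
loopR [ 0.6285 -0.2123  0.2293] 0.0039
shortpin [0.6321 0.0318 0.3903] 0.0038
shortloop [0.6302 0.0334 0.291 ] 0.0006
grip [ 0.4449 -0.2659  0.0853] 0.0035
hooktip [ 0.542  -0.2393  0.0849] 0.0022
bend [ 0.5193 -0.2445  0.1113] 0.002
tophook [ 0.4574 -0.2631  0.0961] 0.0042
disc [ 0.54037231 -0.23891149  0.014     ] [ 0.54395731 -0.23366712  0.014     ]
```

```bash
cat >> h.py <<'E'
def plan(tp,yaw,tilt):
    """tool delta from present to target; yaw=carrier x yaw, tilt=lean back"""
    s=ctrl.get_state(); p=s["position"]; M=R.from_rotvec(s["tool_rot"]).as_matrix()
    cx=np.array([np.cos(yaw),np.sin(yaw),0]); cz=np.array([0,0,1.])
    z=np.sin(tilt)*cx-np.cos(tilt)*cz; y=-(np.cos(tilt)*cx+np.sin(tilt)*cz); x=np.cross(y,z)
    W=np.c_[x,y,z]; rv=R.from_matrix(M.T@W).as_rotvec()
    d=np.array(tp)-p
    print("pos",p.round(4),"rot",rv.round(4),"dp_cm before rot",(M.T@d*100).round(2),"after rot",(W.T@d*100).round(2),"F",s["ft_force"].round(1),"w",round(s["grip_width"]*8.7,2),"t",s["time"])
    return W
E
python3 - <<'E'
from h import *
yaw=np.arctan2(.0265,.0968)
print(yaw)
W=plan([0,0,0],yaw,.38); g=np.array([.4449,-.2659,.0853])
plan(g-.12*W[:,2],yaw,.38)
E
```

```text
0.2672133352307768
pos [ 0.1862 -0.6223  0.2407] rot [0.3801 0.0059 0.0231] dp_cm before rot [-6.493e+01 -1.000e-02  2.417e+01] after rot [-64.94  10.35  21.79] F [-0.2 -0.8 -0.4] w 8.67 t 0.15
pos [ 0.1862 -0.6223  0.2407] rot [0.3801 0.0059 0.0231] dp_cm before rot [-26.83 -30.55   4.43] after rot [-27.55 -26.15  15.18] F [-0.2 -0.8 -0.4] w 8.67 t 0.15
```

```bash
python3 -m crank '{"dp":[[0,0,-3],[-1,-1,-3],[-2,-2,0],[-2,-2.5,0],[-2,-2.5,0],[-2,-2.5,0],[-2,-2.5,0],[-2,-2.5,0]],"delta_rot":[[0,0,0],[0,0,0],[0,0,0],[0,0,0],[0,0,0],[0,0,0],[0,0,0],[0,0,0]]}' 8.7 3
python3 -m crank '{"dp":[[-2,-2.5,0],[-2,-2.5,0],[-2,-2.5,0],[-2,-2.5,0],[-2,-2,0],[-2,-2,0],[-1,-0.5,0],[0,0,0]],"delta_rot":[[0,0,0],[0,0,0],[0,0,0],[0,0,0],[0,0,0],[0,0,0],[0,0,0],[0,0,0]]}'
python3 - <<'E'
from h import *
plan([.4449,-.2659,.0853],.2672,.38)
cv2.imwrite("pics/w1.png",ctrl.get_image("wrist"))
E
```

```text
time: 0.95
position: [0.2981, -0.4524, 0.3013]
tool_rot: [-2.52, 1.876, 0.001]
ft_force: [0.1, 0.2, 0.9]
grip_width: 0.997
time: 1.75
position: [0.3995, -0.2863, 0.3016]
tool_rot: [2.522, -1.872, -0.0]
ft_force: [0.1, -0.5, 0.7]
grip_width: 0.997
pos [ 0.3995 -0.2863  0.3016] rot [0.3804 0.0048 0.0263] dp_cm before rot [-0.64 -4.95 21.63] after rot [-0.77  3.45 21.91] F [ 0.1 -0.5  0.7] w 8.67 t 1.75
```

View pics/w1.png

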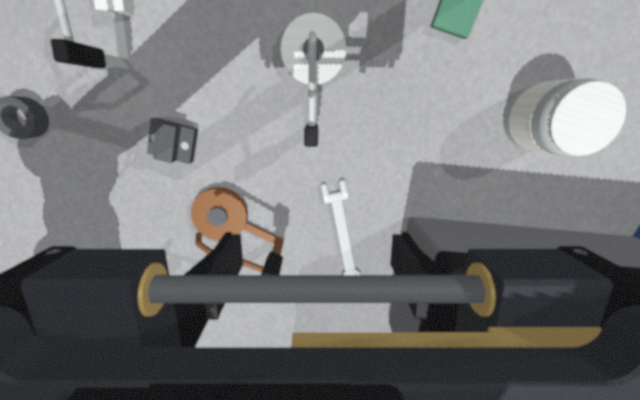

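```bash
python3 - <<'E'
from h import *
im=cv2.imread("pics/w1.png");cv2.imwrite("pics/c3.png",cv2.resize(im[0:160,240:400],None,fx=3.7,fy=3.7,interpolation=cv2.INTER_CUBIC))
E
```

```text
(no output)
```

View pics/c3.png

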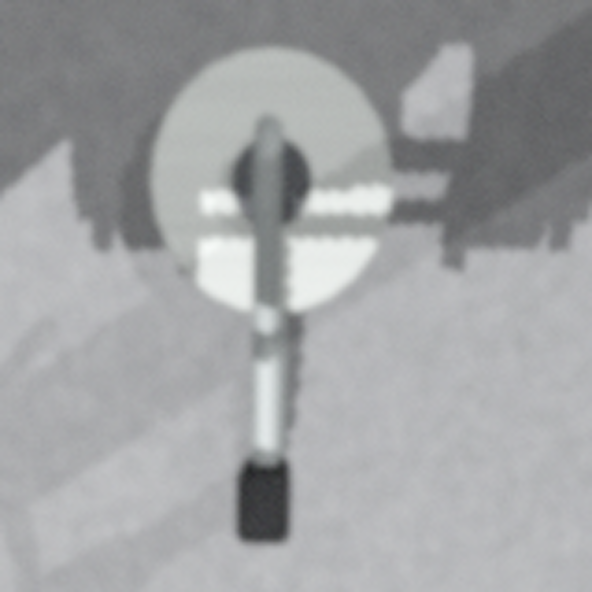

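```bash
python3 - <<'E'
from h import *
C=cam("wrist"); u=lambda x,y:(240+x/3.7-.36,y/3.7-.36)
a=onz(C,u(240,542),.115);b=onz(C,u(288,542),.115)
print("rear corners",a,b,np.linalg.norm(a-b), "mid",(a+b)/2)
for v in(465,500): print(onz(C,u(264,v),.115))
d=onz(C,u(272,180),.014);print("disc",d)
t=onz(C,u(268,120),.085);print("tip",t)
k=onz(C,u(264.5,460),.1);print("arm root",k)
for z in (.055,.115): print(proj(C,[.4449,-.2659,z]))
m=(a+b)/2; print("yaw",np.arctan2(*(d-m)[[1,0]]),np.arctan2(*(t-m)[[1,0]]),np.linalg.norm((d-m)[:2]))
E
```

```text
rear corners [ 0.43021875 -0.26593276  0.115     ] [ 0.43421773 -0.27924287  0.115     ] 0.013897869895552422 mid [ 0.43221824 -0.27258782  0.115     ]
[ 0.45307074 -0.2664337   0.115     ]
[ 0.44369485 -0.26920069  0.115     ]
disc [ 0.53901562 -0.2423637   0.014     ]
tip [ 0.54316221 -0.240561    0.085     ]
arm root [ 0.45345913 -0.26623749  0.1       ]
[309.45007532 128.28447383]
[308.3207021  132.75340103]
yaw 0.27579235033940924 0.28103532640253126 0.11099179473168827
```

```bash
python3 - <<'E'
from h import *
W=plan([.4433,-.2683,.0853],.277,.38)
E
python3 -m crank '{"dp":[[0,0,0],[0,0,0],[0,0,0],[0,0,0],[0,0,0],[0,0,0],[0,0,0],[0,0,0]],"delta_rot":[[0.07,0,0.006],[0.07,0,0.006],[0.08,0,0.006],[0.08,0,0.006],[0.08,0,0.006],[0,0,0.006],[0,0,0],[0,0,0]]}'
python3 - <<'E'
from h import *
W=plan([.4433,-.2683,.0853],.277,.38)
print(ctrl.get_state()["joint_positions"].round(2))
E
```

```text
pos [ 0.3987 -0.2881  0.3016] rot [0.3808 0.0019 0.014 ] dp_cm before rot [-0.63 -4.86 21.62] after rot [-0.68  3.53 21.88] F [0.4 0.2 0.2] w 8.7 t 1.8
time: 2.6
position: [0.3995, -0.2879, 0.3018]
tool_rot: [-2.231, 1.724, -0.322]
ft_force: [0.6, -0.3, 0.4]
grip_width: 0.998
pos [ 0.3995 -0.2879  0.3018] rot [ 0.0011 -0.001  -0.0218] dp_cm before rot [-0.63  3.61 21.87] after rot [-0.68  3.63 21.87] F [ 0.6 -0.3  0.4] w 8.69 t 2.6
[ 1.04 -0.17 -0.21  1.9  -0.39  1.25 -0.39]
```

```bash

python3 -m crank '{"dp":[[-0.7,1.2,0],[0,1.2,1],[0,1.2,2],[0,0,3],[0,0,3],[0,0,2],[0,0,1],[0,0,0]],"delta_rot":[[0,0,-0.02],[0,0,0],[0,0,0],[0,0,0],[0,0,0],[0,0,0],[0,0,0],[0,0,0]]}'
python3 - <<'E'
from h import *
W=plan([.4433,-.2683,.0853],.277,.38)
print(ctrl.get_state()["joint_positions"].round(2))
cv2.imwrite("pics/w2.png",ctrl.get_image("wrist"))
E
```

```text
time: 3.4
position: [0.4078, -0.2766, 0.1751]
tool_rot: [-2.249, 1.702, -0.322]
ft_force: [-0.7, -0.4, -0.1]
grip_width: 1.002
pos [ 0.4078 -0.2766  0.1751] rot [ 0.0017  0.0025 -0.0023] dp_cm before rot [ 0.2  -0.07  9.69] after rot [ 0.18 -0.05  9.69] F [-0.7 -0.4 -0.1] w 8.72 t 3.4
[ 1.01 -0.09 -0.23  2.09 -0.42  0.99 -0.31]
```

View pics/w2.png

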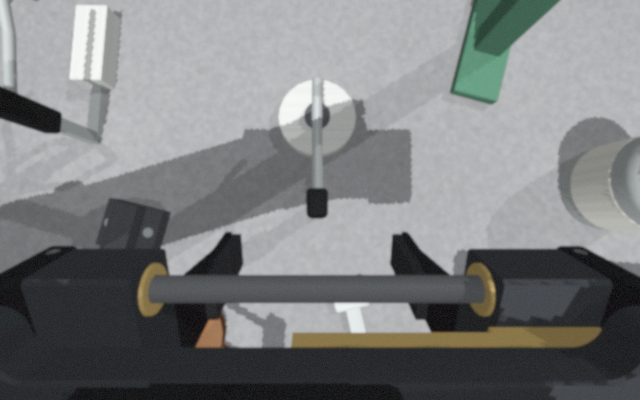

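```bash

python3 -m crank '{"dp":[[0.1,0,1.2],[0,0,1.6],[0,0,1.6],[0,0,1.6],[0,0,1.5],[0,0,1.2],[0,0,1],[0,0,0]],"delta_rot":[[0,0,0],[0,0,0],[0,0,0],[0,0,0],[0,0,0],[0,0,0],[0,0,0],[0,0,0]]}'
python3 - <<'E'
from h import *
W=plan([.4433,-.2683,.0853],.277,.38)
cv2.imwrite("pics/w3.png",ctrl.get_image("wrist"))
cv2.imwrite("pics/s3.png",cv2.resize(ctrl.get_image("scene")[130:290,130:350],None,fx=3.6,fy=3.6,interpolation=cv2.INTER_CUBIC))
E
```

```text
time: 4.25
position: [0.4428, -0.2682, 0.0856]
tool_rot: [-2.248, 1.702, -0.325]
ft_force: [-0.0, 1.1, -0.5]
grip_width: 0.999
pos [ 0.4428 -0.2682  0.0856] rot [ 0.0008  0.001  -0.0024] dp_cm before rot [ 0.03 -0.03  0.05] after rot [ 0.03 -0.03  0.05] F [-0.   1.1 -0.5] w 8.69 t 4.25
```

View pics/w3.png

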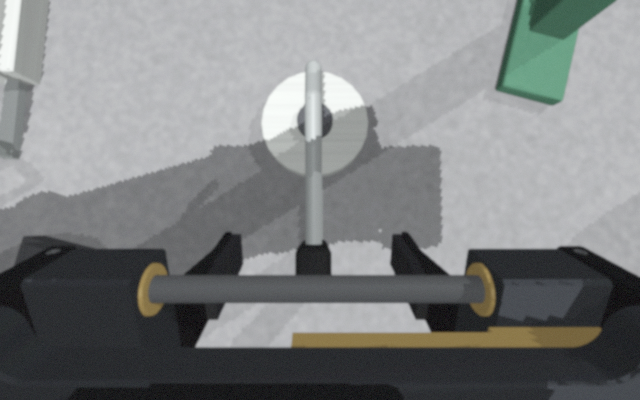

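View pics/s3.png

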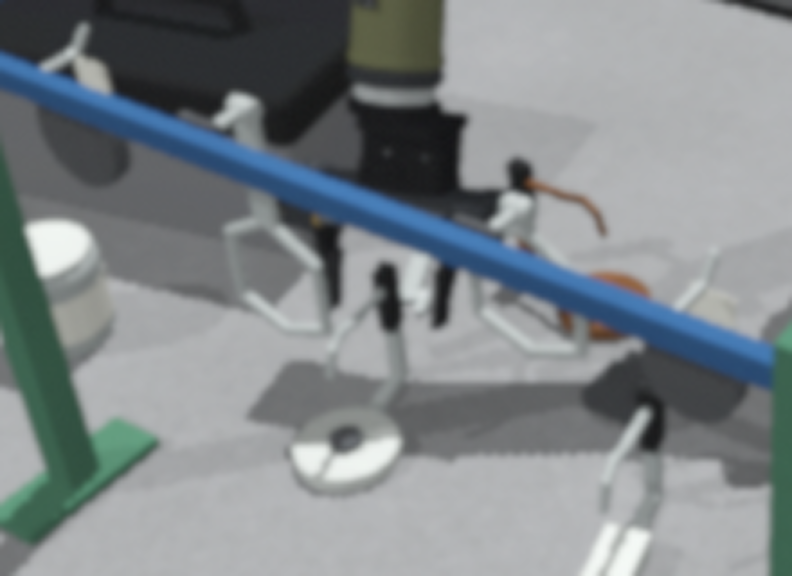

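```bash

python3 -m crank '{"dp":[[0,0,0],[0,0,0],[0,0,0],[0,0,0],[0,0,0],[0,0,0],[0,0,0],[0,0,0]],"delta_rot":[[0,0,0],[0,0,0],[0,0,0],[0,0,0],[0,0,0],[0,0,0],[0,0,0],[0,0,0]]}' 0 50
python3 -m crank '{"dp":[[0,0,0],[0,0,0],[0,0,0],[0,0,0],[0,0,0],[0,0,0],[0,0,0],[0,0,0]],"delta_rot":[[0,0,0],[0,0,0],[0,0,0],[0,0,0],[0,0,0],[0,0,0],[0,0,0],[0,0,0]]}'
python3 - <<'E'
from h import *
W=plan([.4433,-.2683,.1053],.277,.38)
E
```

```text
time: 5.15
position: [0.4429, -0.2688, 0.0867]
tool_rot: [-2.248, 1.703, -0.327]
ft_force: [-0.5, -0.4, -0.6]
grip_width: 0.353
time: 5.95
position: [0.4428, -0.2685, 0.0866]
tool_rot: [-2.248, 1.702, -0.326]
ft_force: [-1.1, 2.1, 1.2]
grip_width: 0.18
pos [ 0.4428 -0.2685  0.0866] rot [ 0.0002 -0.0002 -0.0023] dp_cm before rot [-0.01 -0.74 -1.71] after rot [-0.01 -0.74 -1.71] F [-1.1  2.1  1.2] w 1.56 t 5.95
```

```bash

python3 -m crank '{"dp":[[0,-0.2,-0.5],[0,-0.4,-1],[0,-0.6,-1.5],[0,-0.74,-1.86],[0,-0.74,-1.86],[0,-0.74,-1.86],[0,-0.4,-1],[0,0,0]],"delta_rot":[[0,0,0],[0,0,0],[0,0,0],[0,0,0],[0,0,0],[0,0,0],[0,0,0],[0,0,0]]}'
python3 - <<'E'
from h import *
plan([.494,-.1745,.2445],0,.38)
cv2.imwrite("pics/w4.png",ctrl.get_image("wrist"))
cv2.imwrite("pics/s4f.png",ctrl.get_image("scene"));cv2.imwrite("pics/t4f.png",ctrl.get_image("top"))
s=cv2.imread("pics/s4f.png")
cv2.imwrite("pics/s4.png",cv2.resize(s[130:290,130:350],None,fx=3.6,fy=3.6,interpolation=cv2.INTER_CUBIC))
print(ctrl.get_state()["joint_positions"].round(2))
E
```

```text
time: 6.75
position: [0.4437, -0.2698, 0.192]
tool_rot: [-2.249, 1.702, -0.333]
ft_force: [0.5, -0.2, -2.5]
grip_width: 0.18
pos [ 0.4437 -0.2698  0.192 ] rot [-0.002   0.0987  0.2559] dp_cm before rot [-7.79 -8.86 -2.14] after rot [-9.53 -6.62 -3.01] F [ 0.5 -0.2 -2.5] w 1.56 t 6.75
[ 0.98 -0.06 -0.26  2.04 -0.4   0.99 -0.39]
```

View pics/w4.png

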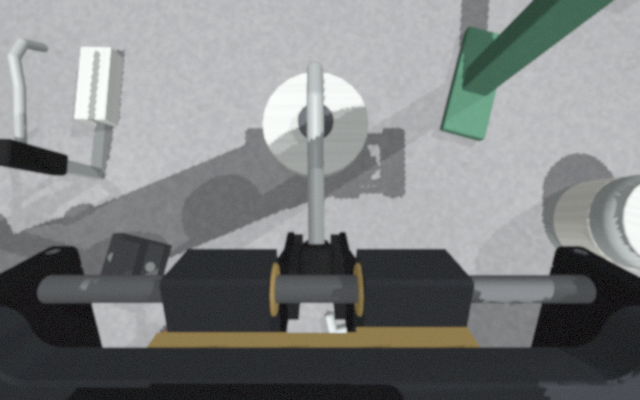

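View pics/s4.png

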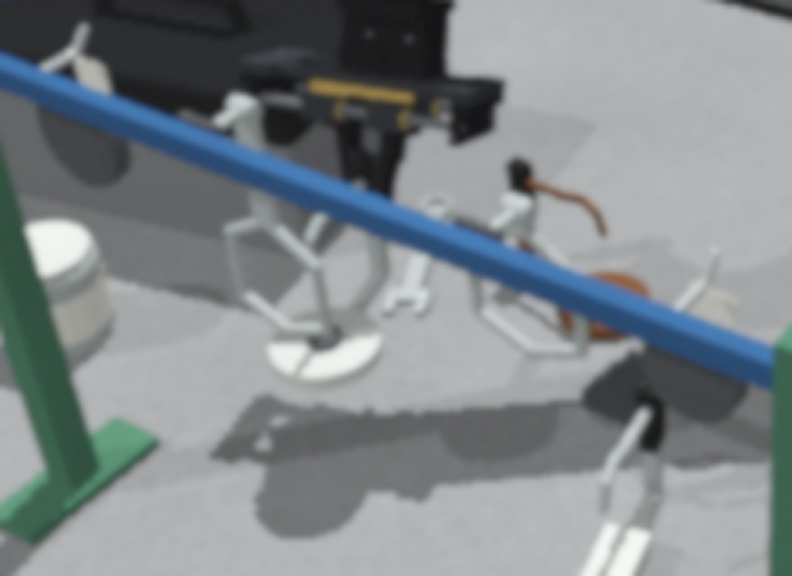

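```bash

python3 -m crank '{"dp":[[0,0,0],[0,0,0],[0,0,0],[-0.5,-0.4,-0.2],[-1,-0.8,-0.4],[-1.5,-1,-0.5],[-1.5,-1,-0.5],[-1.5,-1,-0.5]],"delta_rot":[[0,0.025,0.064],[0,0.025,0.064],[0,0.025,0.064],[0,0.024,0.064],[0,0,0],[0,0,0],[0,0,0],[0,0,0]]}'
python3 -m crank '{"dp":[[-1.5,-1,-0.5],[-1.2,-0.8,-0.3],[-0.6,-0.4,-0.1],[0,0,0],[0,0,0],[0,0,0],[0,0,0],[0,0,0]],"delta_rot":[[0,0,0],[0,0,0],[0,0,0],[0,0,0],[0,0,0],[0,0,0],[0,0,0],[0,0,0]]}'
python3 - <<'E'
from h import *
plan([.494,-.1745,.2445],0,.38)
for n in("wrist","scene","top"): cv2.imwrite(f"pics/{n}5.png",ctrl.get_image(n))
s=cv2.imread("pics/scene5.png");t=cv2.imread("pics/top5.png")
cv2.imwrite("pics/s5.png",cv2.resize(s[110:270,130:350],None,fx=3.6,fy=3.6,interpolation=cv2.INTER_CUBIC))
cv2.imwrite("pics/t5.png",cv2.resize(t[80:240,310:470],None,fx=3.7,fy=3.7,interpolation=cv2.INTER_CUBIC))
print(ctrl.get_state()["joint_positions"].round(2))
E
```

```text
time: 7.7
position: [0.4731, -0.2075, 0.2236]
tool_rot: [-2.012, 2.014, -0.378]
ft_force: [0.9, -0.4, -1.8]
grip_width: 0.179
time: 8.5
position: [0.4905, -0.1762, 0.2414]
tool_rot: [-2.011, 2.014, -0.383]
ft_force: [-0.1, 0.0, -2.5]
grip_width: 0.183
pos [ 0.4905 -0.1762  0.2414] rot [ 0.0008  0.003  -0.0021] dp_cm before rot [-0.17 -0.43 -0.15] after rot [-0.17 -0.43 -0.16] F [-0.1  0.  -2.5] w 1.59 t 8.5
[ 0.9  -0.2  -0.45  2.03 -0.31  0.96 -0.99]
```

View pics/wrist5.png

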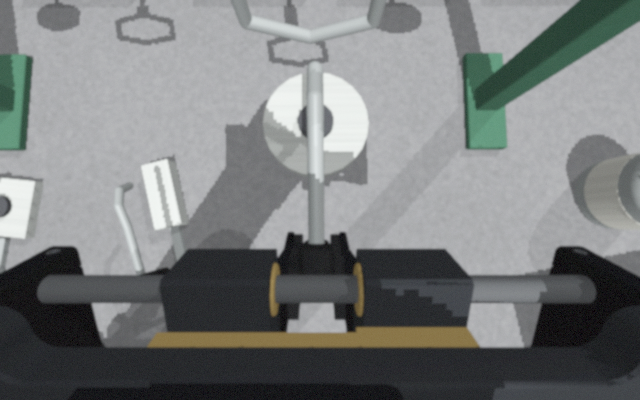

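View pics/s5.png

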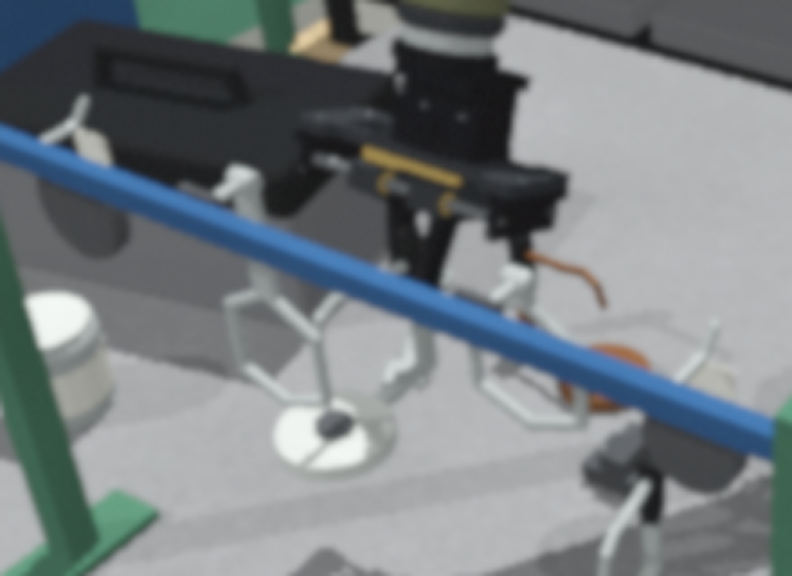

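View pics/t5.png

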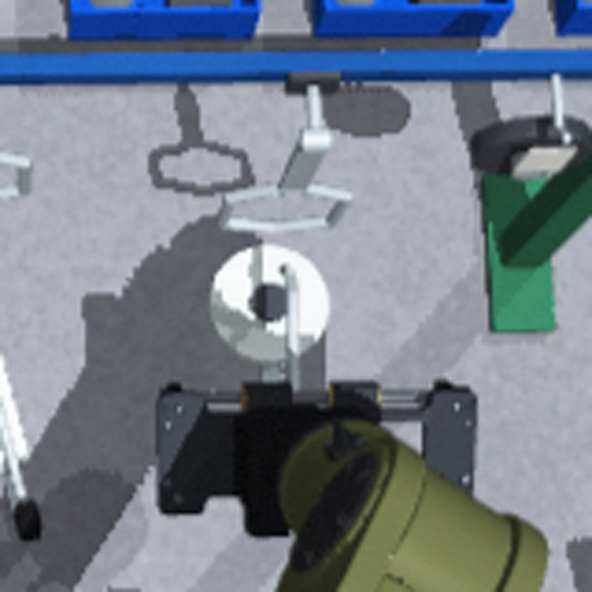

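```bash
python3 - <<'E'
from h import *
S=cam("scene");T=cam("top");W=cam("wrist")
s=lambda x,y:(130+x/3.6-.36,110+y/3.6-.36); t=lambda x,y:(310+x/3.7-.36,80+y/3.7-.36)
print("loop T/W",tri(T,t(277,229),W,(311.5,38)),"S/W",tri(S,s(290,398),W,(311.5,38)))
p,d=ray(W,(311.5,38)); print(p+d*(.63-p[0])/d[0])
print("tip T/W",tri(T,t(287,268),W,(316,66)))
print("loop corners W",[ (lambda a:(a[0]+a[1]*(.63-a[0][0])/a[1][0]).round(4))(ray(W,q)) for q in((247,21),(374,21))])
for X in ([.6293,-.1745,.2205],[.4905+.08,-.1762,.2674],[.5975,-.1762,.24]): print(proj(W,X),proj(T,X)-0)
print(t(287,268),t(277,229))
E
```

```text
loop T/W (array([ 0.62957375, -0.17441688,  0.21993963]), np.float64(0.0028841368845851324)) S/W (array([ 0.62810886, -0.17282541,  0.22019775]), np.float64(0.0010184391896590447))
[ 0.63       -0.17317251  0.21779211]
tip T/W (array([ 0.59409448, -0.1762938 ,  0.25068096]), np.float64(0.000289856011801835))
loop corners W [array([ 0.63  , -0.1357,  0.2344]), array([ 0.63  , -0.21  ,  0.2343])]
[313.52789287  36.47754812] [384.07740344 141.88165283]
[315.89226877  96.50658916] [388.56003015 159.71658245]
[316.10209434  69.70400435] [386.40980441 151.98797346]
(387.20756756756754, 152.07243243243244) (384.5048648648648, 141.53189189189186)
```

```bash

python3 -m crank '{"dp":[[-0.25,-0.19,-0.47],[0,0,0],[0,-0.5,0.2],[0,-0.9,0.36],[0,-0.9,0.36],[0,-0.5,0.2],[0,0,0],[0,0,0]],"delta_rot":[[0,0,0],[0,0,0],[0,0,0],[0,0,0],[0,0,0],[0,0,0],[0,0,0],[0,0,0]]}'
python3 - <<'E'
from h import *
plan([.549,-.1738,.2465],0,.38)
for n in("wrist","scene","top"): cv2.imwrite(f"pics/{n}6.png",ctrl.get_image(n))
s=cv2.imread("pics/scene6.png")
cv2.imwrite("pics/s6.png",cv2.resize(s[110:270,130:350],None,fx=3.6,fy=3.6,interpolation=cv2.INTER_CUBIC))
print(ctrl.get_state()["joint_positions"].round(2))
E
```

```text
time: 9.45
position: [0.521, -0.1732, 0.2464]
tool_rot: [-2.012, 2.013, -0.382]
ft_force: [0.3, -0.1, -2.9]
grip_width: 0.181
pos [ 0.521  -0.1732  0.2464] rot [ 0.0012  0.0036 -0.001 ] dp_cm before rot [ 0.06 -2.61  1.03] after rot [ 0.06 -2.61  1.03] F [ 0.3 -0.1 -2.9] w 1.58 t 9.45
[ 0.9  -0.14 -0.49  1.97 -0.26  0.95 -1.06]
```

View pics/wrist6.png

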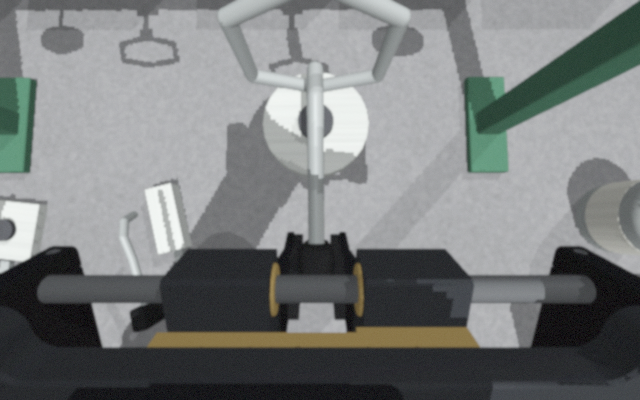

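View pics/s6.png

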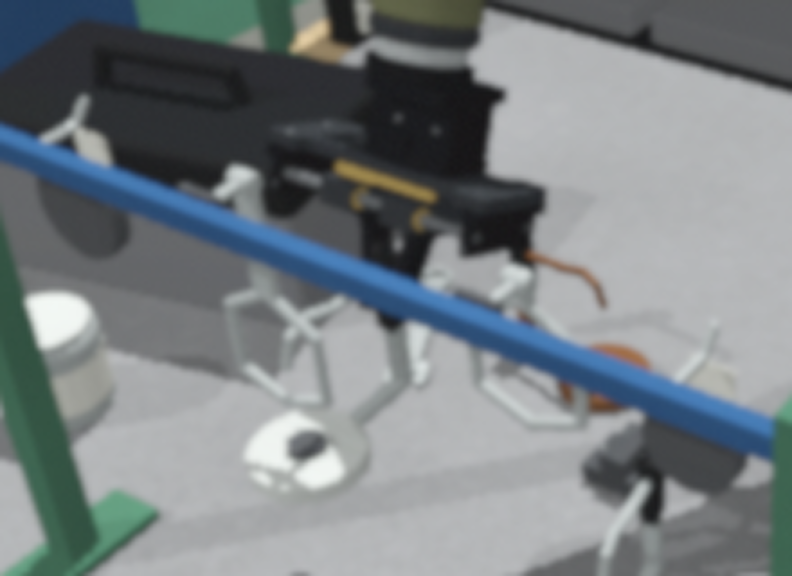

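```bash

python3 -m crank '{"dp":[[0,-0.4,0.16],[0,-0.7,0.28],[0,-0.8,0.31],[0,-0.6,0.24],[0,-0.2,0.08],[0,0,0],[0,0,0],[0,0,0]],"delta_rot":[[0,0,0],[0,0,0],[0,0,0],[0,0,0],[0,0,0],[0,0,0],[0,0,0],[0,0,0]]}'
python3 - <<'E'
from h import *
plan([.549,-.1738,.204],0,.38)
for n in("wrist","scene","top"): cv2.imwrite(f"pics/{n}7.png",ctrl.get_image(n))
s=cv2.imread("pics/scene7.png")
cv2.imwrite("pics/s7.png",cv2.resize(s[110:270,130:350],None,fx=3.6,fy=3.6,interpolation=cv2.INTER_CUBIC))
E
```

```text
time: 10.4
position: [0.5498, -0.1734, 0.2468]
tool_rot: [-2.012, 2.014, -0.383]
ft_force: [0.4, 1.4, -2.5]
grip_width: 0.181
pos [ 0.5498 -0.1734  0.2468] rot [ 0.0007  0.0028 -0.0014] dp_cm before rot [0.05 1.66 3.94] after rot [0.04 1.66 3.94] F [ 0.4  1.4 -2.5] w 1.57 t 10.4
```

View pics/wrist7.png

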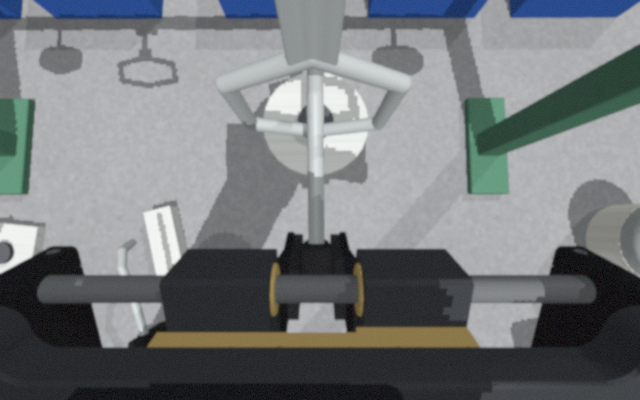

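View pics/s7.png

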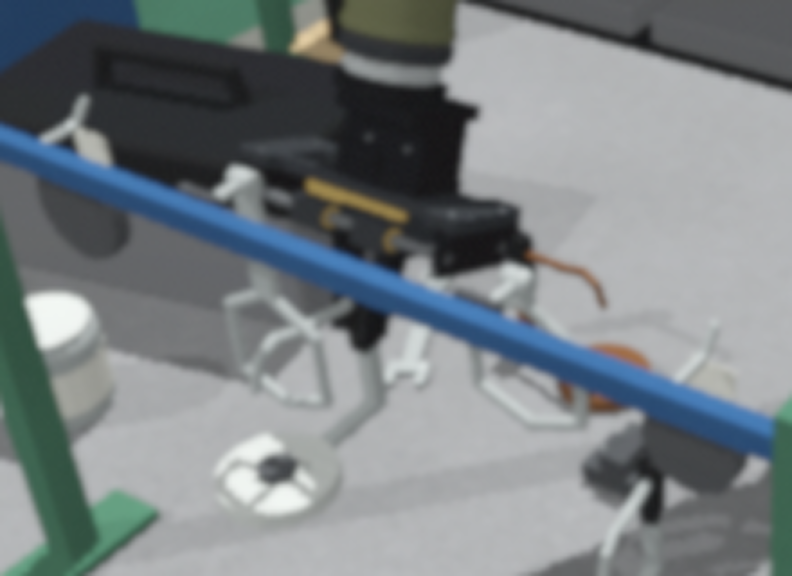

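```bash

python3 -m crank '{"dp":[[0,0.19,0.46],[0,0.26,0.65],[0,0.26,0.65],[0,0.26,0.65],[0,0.26,0.65],[0,0.15,0.37],[0,0.07,0.19],[0,0,0]],"delta_rot":[[0,0,0],[0,0,0],[0,0,0],[0,0,0],[0,0,0],[0,0,0],[0,0,0],[0,0,0]]}'
python3 - <<'E'
from h import *
plan([.549,-.1738,.2025],0,.38)
E
```

```text
time: 11.35
position: [0.5499, -0.1732, 0.2075]
tool_rot: [-2.012, 2.013, -0.383]
ft_force: [-0.1, 0.0, -2.0]
grip_width: 0.179
pos [ 0.5499 -0.1732  0.2075] rot [ 0.0007  0.0032 -0.0012] dp_cm before rot [0.07 0.27 0.43] after rot [0.06 0.27 0.43] F [-0.1  0.  -2. ] w 1.56 t 11.35
```

```bash

python3 -m crank '{"dp":[[0,0.04,0.09],[0,0.04,0.09],[0,0.04,0.09],[0,0.04,0.09],[0,0.04,0.09],[0,0,0],[0,0,0],[0,0,0]],"delta_rot":[[0,0,0],[0,0,0],[0,0,0],[0,0,0],[0,0,0],[0,0,0],[0,0,0],[0,0,0]]}'
python3 - <<'E'
from h import *
plan([.549,-.1738,.2025],0,.38)
for n in("wrist","scene"): cv2.imwrite(f"pics/{n}8.png",ctrl.get_image(n))
s=cv2.imread("pics/scene8.png")
cv2.imwrite("pics/s8.png",cv2.resize(s[110:270,130:350],None,fx=3.6,fy=3.6,interpolation=cv2.INTER_CUBIC))
E
```

```text
time: 12.15
position: [0.5509, -0.1734, 0.2043]
tool_rot: [-2.011, 2.012, -0.387]
ft_force: [-0.3, 0.6, 4.4]
grip_width: 0.178
pos [ 0.5509 -0.1734  0.2043] rot [-0.0023  0.0019 -0.0009] dp_cm before rot [0.04 0.24 0.09] after rot [0.04 0.24 0.09] F [-0.3  0.6  4.4] w 1.55 t 12.15
```

View pics/wrist8.png

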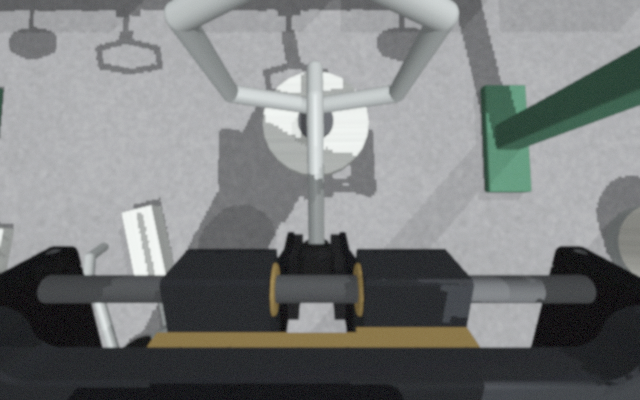

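View pics/s8.png

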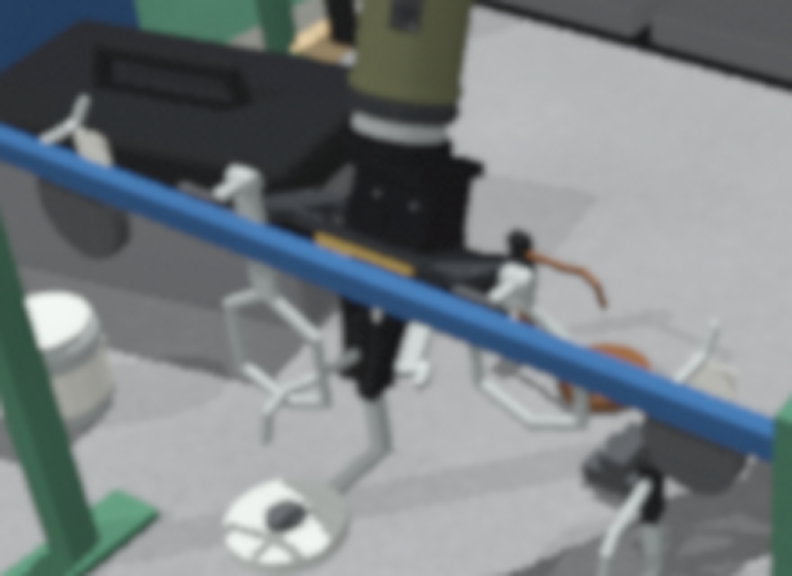

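```bash

python3 -m crank '{"dp":[[0,-0.02,-0.05],[0,-0.02,-0.05],[0,0,0],[0,0,0],[0,0,0],[0,0,0],[0,0,0],[0,0,0]],"delta_rot":[[0,0,0],[0,0,0],[0,0,0],[0,0,0],[0,0,0],[0,0,0],[0,0,0],[0,0,0]]}'
python3 -m crank '{"dp":[[0,0,0],[0,0,0],[0,0,0],[0,0,0],[0,0,0],[0,0,0],[0,0,0],[0,0,0]],"delta_rot":[[0,0,0],[0,0,0],[0,0,0],[0,0,0],[0,0,0],[0,0,0],[0,0,0],[0,0,0]]}' 6.5 5
python3 - <<'E'
from h import *
plan([.549,-.1738,.2025],0,.38)
for n in("wrist","scene"): cv2.imwrite(f"pics/{n}9.png",ctrl.get_image(n))
s=cv2.imread("pics/scene9.png")
cv2.imwrite("pics/s9.png",cv2.resize(s[110:270,130:350],None,fx=3.6,fy=3.6,interpolation=cv2.INTER_CUBIC))
E
```

```text
time: 13.05
position: [0.5501, -0.1733, 0.2044]
tool_rot: [-2.011, 2.013, -0.385]
ft_force: [0.6, -0.2, 4.8]
grip_width: 0.178
time: 13.85
position: [0.5498, -0.1732, 0.204]
tool_rot: [-2.012, 2.013, -0.383]
ft_force: [-0.5, -1.1, -0.2]
grip_width: 0.733
pos [ 0.5498 -0.1732  0.204 ] rot [ 0.0005  0.0029 -0.0011] dp_cm before rot [0.06 0.13 0.11] after rot [0.06 0.13 0.11] F [-0.5 -1.1 -0.2] w 6.38 t 13.85
```

View pics/wrist9.png

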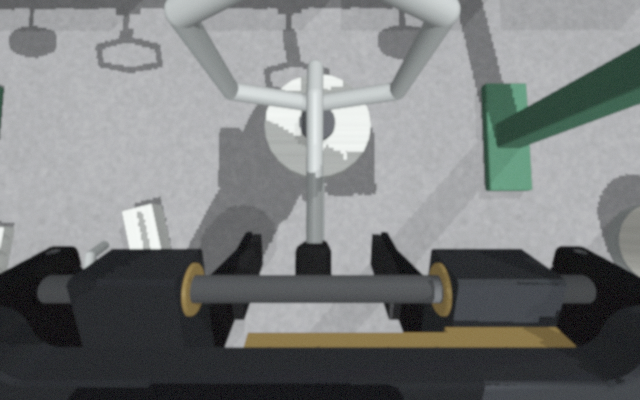

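View pics/s9.png

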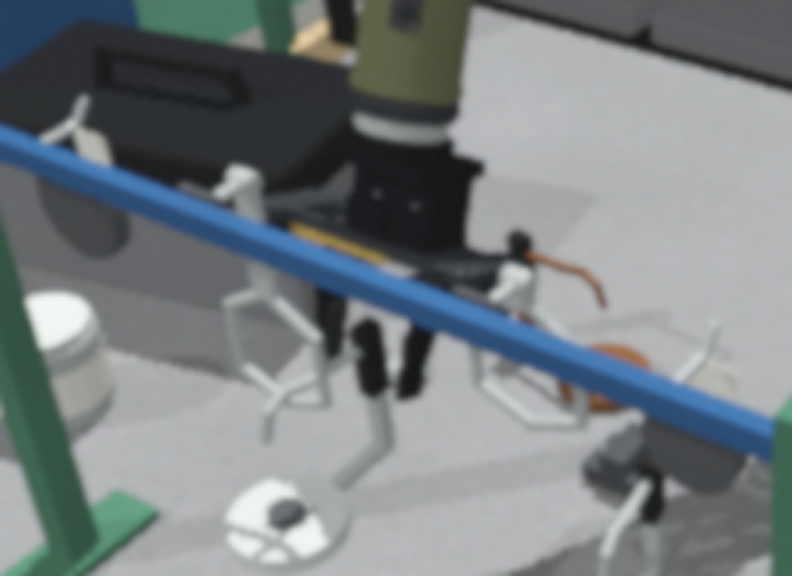

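```bash

python3 -m crank '{"dp":[[0,0.2,-0.1],[0,0.4,-0.3],[0,0.7,-0.6],[0,0.9,-0.7],[0,0.9,-0.7],[0,0.9,-0.7],[0,0.9,-0.7],[0,0.5,-0.4]],"delta_rot":[[0,0,0],[0,0,0],[0,0,0],[0,0,0],[0,0,0],[0,0,0],[0,0,0],[0,0,0]]}'
python3 -m crank '{"dp":[[0,0,0],[0,0,-0.5],[0,0,-1],[0,0,-1],[0,0,-1],[0,0,-0.5],[0,0,0],[0,0,0]],"delta_rot":[[0,0,0],[0,0,0],[0,0,0],[0,0,0],[0,0,0],[0,0,0],[0,0,0],[0,0,0]]}'
python3 - <<'E'
from h import *
plan([.549,-.1738,.2025],0,.38)
for n in("wrist","scene","top"): cv2.imwrite(f"pics/{n}10.png",ctrl.get_image(n))
s=cv2.imread("pics/scene10.png")
t=cv2.imread("pics/top10.png")
cv2.imwrite("pics/s10.png",cv2.resize(s[110:270,130:350],None,fx=3.6,fy=3.6,interpolation=cv2.INTER_CUBIC))
cv2.imwrite("pics/t10.png",cv2.resize(t[80:240,310:470],None,fx=3.7,fy=3.7,interpolation=cv2.INTER_CUBIC))
E
```

```text
time: 14.75
position: [0.483, -0.1735, 0.2235]
tool_rot: [-2.011, 2.014, -0.385]
ft_force: [0.3, -0.1, 0.2]
grip_width: 0.748
time: 15.55
position: [0.4692, -0.1733, 0.2601]
tool_rot: [-2.012, 2.013, -0.384]
ft_force: [0.6, 0.4, -0.4]
grip_width: 0.746
pos [ 0.4692 -0.1733  0.2601] rot [ 0.0005  0.0028 -0.001 ] dp_cm before rot [ 0.07 -5.27  8.31] after rot [ 0.05 -5.27  8.31] F [ 0.6  0.4 -0.4] w 6.49 t 15.55
```

View pics/t10.png

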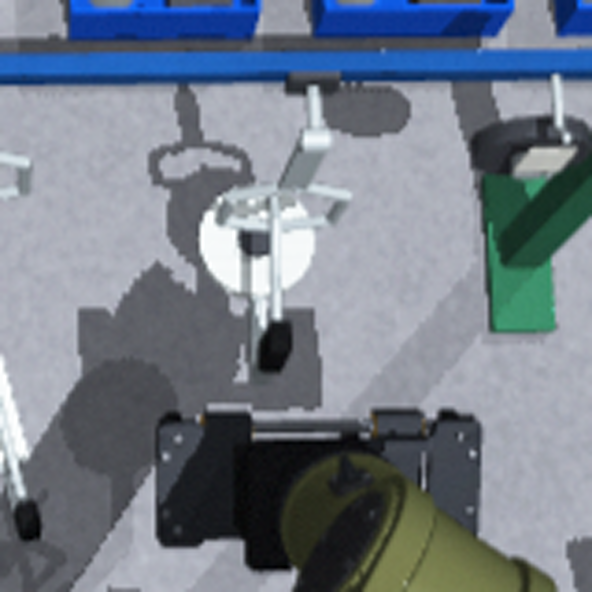

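View pics/s10.png

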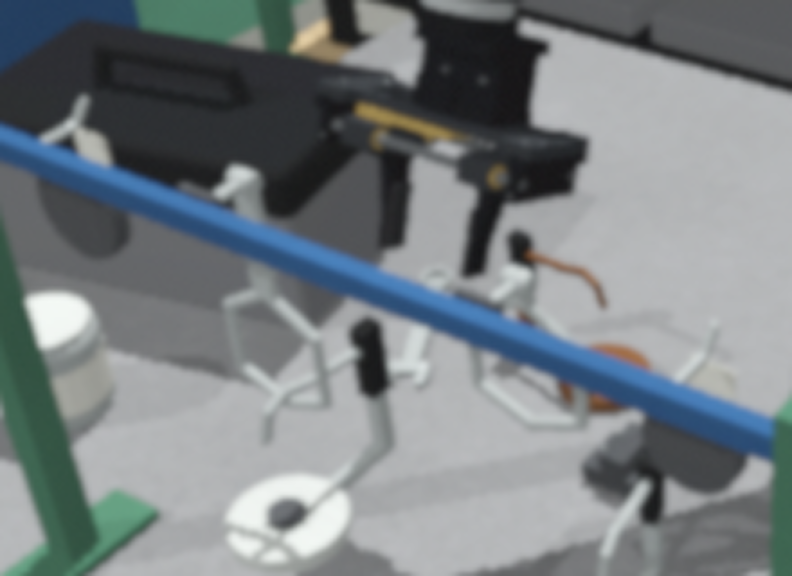

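View pics/wrist10.png

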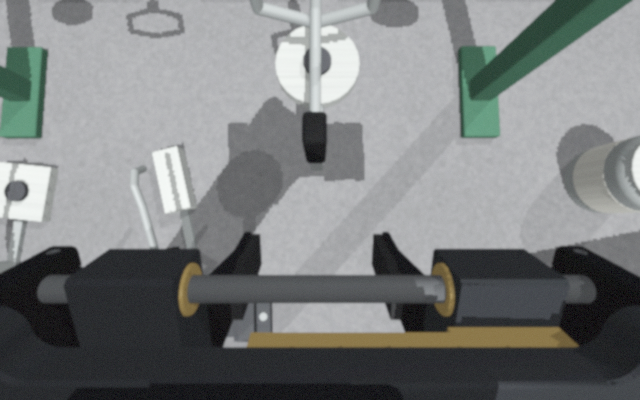

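```bash

python3 -m crank '{"dp":[[0,0,0],[0,0,0],[0,0,0],[0,0,0],[0,0,0],[0,0,0],[0,0,0],[0,0,0]],"delta_rot":[[0,0,0],[0,0,0],[0,0,0],[0,0,0],[0,0,0],[0,0,0],[0,0,0],[0,0,0]]}' >/dev/null
python3 - <<'E'
from h import *
S=cam("scene");T=cam("top")
s=lambda x,y:(130+x/3.6-.36,110+y/3.6-.36); t=lambda x,y:(310+x/3.7-.36,80+y/3.7-.36)
g=tri(S,s(370,358),T,t(275,345));d=tri(S,s(288,514),T,t(257,241));l=tri(S,s(290,399),T,t(277,228))
print("grip",g,"disc hub",d,"loop",l); v=d[0]-g[0]; print("pitch deg",np.degrees(np.arctan2(-v[2],v[0])),"nominal",np.degrees(np.arctan2(71,100)))
a=ctrl.get_image("scene");b=cv2.imread("pics/scene10.png");print("max diff",cv2.absdiff(a,b)[150:270,180:250].max(), np.mean(cv2.absdiff(a,b)[150:270,180:250]))
print(ctrl.get_state()["ft_force"].round(1))
E
```

```text
grip (array([ 0.55279779, -0.17243319,  0.20447594]), np.float64(0.003018103156181732)) disc hub (array([ 0.64867594, -0.17423068,  0.13146639]), np.float64(0.001203386640040694)) loop (array([ 0.62951109, -0.1738438 ,  0.22026194]), np.float64(0.004456898900066366))
pitch deg 37.28864338186706 nominal 35.37475184387608
max diff 19 0.3763492063492063
[ 1.  -0.2  0.3]
```

```bash
python3 -c "
from bench import ctrl
print(ctrl.close_job())"
```

```text
the job is handed in; nothing more can be done
None
```

The white disc carrier now hangs by its hook in the lower loop of the long link, the one on the robot's right (loop point measured at about 0.629, -0.174, 0.220). I let go, backed the gripper away, and handed the job in at about 17 s of the 48 s allowed. I pinched its grip with the tool leaning back about 22° so the wrist camera stayed clear of the link. I then threaded the hook through the loop and lowered it until the wrist force showed the bar taking the weight.

**Last checks, all within the limits:**

| What | Measured | Allowed |
|---|---|---|
| Saddle fore and aft of the loop point | about 3–4 mm | 18 mm |
| Saddle sideways | about 1–2 mm | 30 mm |
| Saddle above the loop point | about 10 mm | 2 to 30 mm |
| Carrier tilt | about 2° | 17° |

- **Link:** it looked plumb in both the scene and top views; I did not measure its angle separately.
- **Motion:** two pictures about 0.9 s apart showed no visible movement.
- **Contact:** the wrist force was about zero, and the gripper was clear of everything.

**Disagreements:** the camera views differed from each other by 3–5 mm on some points, including the grip before grasping. I used in-between values, and the grasp and the hang came out fine. The look-alike carriers were not touched.

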